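# Set up the succulent under the desk grow lamp

### The arm

A 6-joint arm with a two-finger parallel gripper is mounted at the origin on the work surface. World frame = base frame: x ahead of the robot, y to its left, z up, the work surface at z = 0. Lengths are in mm, angles in rad, forces in N, time in s.
With the tool pointing down it reaches from about 300 to 775 mm from the base axis. Payload 14.6 kg.
Tool frame: the origin (TCP) lies at the very end of the fingers, on their centre line; the grasp point (between the pads) lies 19 mm behind it; z points along the fingers, y is the line along which they close (so a half turn about z gives the same grasp; the last joint's range is limited). The gripper opens to 85 mm and grips with 20 to 120 N. Pads are 22 mm wide; open, the fingers measure 114 mm over their backs; the gripper's body (76 mm by 85 mm) begins 54 mm behind the grasp point. The pads swing forward as they close: fully open they stand 13 mm farther back than shut.
Start: joints at [-1.365, 0.3, 1.521, -0, 1.321, -0.067], TCP at [148.179, -529.653, 231.281] pointing down, gripper open.
Joint ranges: [-3.03, 3.03], [-0.79, 2.21], [0.23, 2.52], [-1.04, 4.18], [0, 3.07], [-2.55, 2.55]. Speed limits (rad/s): [2.22, 2.22, 2.57, 3.14, 3.14, 3.14].

### API

Orientations are given as a rotation vector (axis times angle).
In Python, from station import move_ptp, servo_line, movej, move_gripper, wait, ik, sense, get_image, camera_model, PlanningError, close_job gives the robot as it stands. The module is installed in compiled form; this text tells all that it offers. Calls block until the motion is done:
- move_ptp(position, orientation): joint-space move of the TCP to a pose.
- servo_line(position, vel=150, orientation=None, max_force=None): straight line of the TCP; orientation=None keeps the orientation; vel is the mean speed in mm/s. With max_force (N) it stops when the force on the tool has changed by that much, and returns True; else False.
- movej(angles): joint-space move.
- move_gripper(opening, grip_force=None): finger opening in mm; grip_force is the grip in N (None keeps the last); returns when the fingers have stopped.
- wait(seconds).
- ik(position, orientation): joint angles nearest the present ones, or None.
- sense(): the state.
- get_image(name): name is "side" or "top"; returns the picture (480x640x3 uint8, blue, green, red); there is no depth.
- camera_model(name): a dict with "mtx" (3x3 intrinsics, pixels), "k1" (the pictures are not rectified: a ray, as slopes to the right and down, at radius r is drawn at 1 + k1 r^2 times it, then the intrinsics apply), "R" (3x3) and "t" (3): a world point X has camera coordinates R X + t. Camera axes: x right, y down, z forward; pixel columns grow to the right and rows downward; lengths in mm; the calibration is good to about 2 mm. A picture is of the moment at which its call begins. camera_model takes no time and is no camera call.
A pose or a line that the arm cannot do raises PlanningError and nothing moves.
- close_job(): hands the job in; it is judged then, once.
The state is a dict: "t": time; "joints": joint angles; "joint_vel": joint speeds; "joint_torque": joint torques, N m; "tcp_pos": TCP position; "ee_rot": TCP orientation; "contact_force": force on the tool from outside, world axes, zero at the start; "ft_torque": the same for the moment, N m; "grip_width": finger opening in mm; "gripper_force": force on a finger pad.
Only numpy, scipy, OpenCV 4.12 (cv2) and the standard library are available. Lean on these libraries where they do the work, as an engineer would, in place of code of your own. Each camera call takes 0.05 s, during which the arm holds its last target. There are 200 camera calls.

### The job

Set up the plant corner on the desk: first clear the mug from the blue plate and stand it on the cork coaster, then stack all the riser discs there are (in any order) flat and centred on the blue plate and stand the potted succulent upright in the middle on top. Once the plant is up, and not before, aim the lamp: turn the black knob until the lamp's pointer stands exactly at the red clip. Leave the phone, the computer mouse and the yellow note block where they are.

Things in the scene. Friction and masses are not known exactly. Their poses are not given: they have to be found in the camera images.
- plate: Round blue base plate fixed to the desk, 170 mm in diameter, 10 mm thick, a thin white ring (78 mm across) drawn round its centre. Origin: centre of its underside, on the desk; its top is at z = 10 mm.
- coaster: Round cork coaster fixed to the desk, 110 mm in diameter, 5 mm thick. Origin: centre of its underside.
- mug: White empty mug, loose, standing on the blue plate at the start: straight outside diameter 64 mm, height 90 mm, wall 4 mm, about 0.22 kg. Origin: centre of its underside, z up. The handle sticks out along its own +y, to 69 mm from the axis, so it is gripped across its own x axis.
- succulent: Potted succulent, loose: straight white round pot with a grey band near its foot, 60 mm in diameter and 55 mm high, with green leaves over it (soft, no contact, inside the pot's outline) up to 100 mm; 0.15 to 0.31 kg. Origin: centre of the pot's underside, z up.
- console: Grey lamp slide fixed to the desk: box 180 mm (x) by 260 mm (y) by 35 mm high, origin at the centre of its underside. The knob stands on its top at (-50, +90) mm; the lamp carriage runs along its y axis at x = +30 mm, between y = -78 and +18 mm. The lamp (stem and blue shade, 60 mm across, top 118 mm above the desk) stands on the carriage and moves with it.
- knob_grip (a point): Point on the knob's axis at the height to grip it, 37 mm above the console's top (72 mm above the desk). The knob is black: a disc 48 mm across with an upright bar over it, 46 mm long, 14 mm thick and 32 mm high, its top 7 mm above this point; grip the bar across its thickness. The point turns with the knob: the bar lies along the point's x axis.
- knob (a joint): Angle of the knob in rad, from 0 to 12 (stops), growing as it turns clockwise seen from above. At 0 its bar lies along the console's x axis. It needs 0.04 N m and stays where it is left. It drives the lamp carriage and its pointer: each rad clockwise moves them 8 mm towards the console's +y, anticlockwise towards -y. Starts between about 5 and 7 rad.
- pointer_tip (a point): Tip of the black pointer (3 mm wide) on the lamp carriage: it points along the console's +x over a white scale, 43 mm above the desk, and moves along the console's y axis as the knob turns.
- red_clip: Red clip fixed on the scale, the mark to aim at: 14 mm long, 6 mm wide along the console's y, 14 mm high, its middle 10 mm beyond the pointer's tip in x. Origin: centre of its underside; axes parallel to the console's. The pointer is at the mark when the tip has the clip's y in the console's frame. At the start it is 20 to 50 mm from the pointer, on either side.
- grey_clip: Grey clip of the same size on the other side of the scale; of no use here. Fixed.
- disc1: Riser disc, dark wood with a black line round its rim, loose, 66 mm in diameter, 18 mm thick, 0.07 kg, flat on the desk at the start. Origin: centre of its underside. May be absent (None).
- disc2: Riser disc, green plastic with a black line round its rim, loose, 66 mm in diameter, 18 mm thick, 0.07 kg, flat on the desk at the start. Origin: centre of its underside. May be absent (None).
- disc3: Riser disc, light wood with a black line round its rim, loose, 66 mm in diameter, 18 mm thick, 0.07 kg, flat on the desk at the start. Origin: centre of its underside. May be absent (None).
- disc4: Riser disc, orange plastic with a black line round its rim, loose, 66 mm in diameter, 18 mm thick, 0.07 kg, flat on the desk at the start. Origin: centre of its underside. May be absent (None).
- disc5: Riser disc, grey plastic with a black line round its rim, loose, 66 mm in diameter, 18 mm thick, 0.07 kg, flat on the desk at the start. Origin: centre of its underside. May be absent (None).
- phone: Bystander, to be left alone: a black phone lying flat, 148 x 72 x 9 mm, loose. Origin: centre of its underside.
- mouse: Bystander, to be left alone: the computer mouse, grey, 105 x 60 x 34 mm, loose. Origin: centre of its underside.
- notepad: Bystander, to be left alone: the yellow note block, 76 x 76 x 22 mm, loose. Origin: centre of its underside.

How it is judged (in metres and radians):
On the way, in this order (a step that is already met when the one before it is completed fails the run):
1. the mug stands on the cork coaster (horizontal distance between mug and coaster below 0.022 m and height (world z) of mug below 0.012 m and angle between mug's own z axis and vertical below 0.1 rad and linear speed of mug below 0.02 m/s), for 0.2 s.
2. all the riser discs are stacked flat and centred on the blue plate (horizontal distance between each of disc1, disc2, disc3, disc4, disc5 and plate below 0.01 m and angle between each of disc1, disc2, disc3, disc4, disc5's own z axis and vertical below 0.1 rad and linear speed of each of disc1, disc2, disc3, disc4, disc5 below 0.02 m/s), for 0.2 s.
3. the succulent stands upright and centred on top of the stack (horizontal distance between succulent and plate below 0.012 m and angle between succulent's own z axis and vertical below 0.1 rad and linear speed of succulent below 0.02 m/s and z of succulent in the frame of disc1 above 0.012 m and z of succulent in the frame of disc2 above 0.012 m and z of succulent in the frame of disc3 above 0.012 m and z of succulent in the frame of disc4 above 0.012 m and z of succulent in the frame of disc5 above 0.012 m), for 0.2 s.
4. the lamp's pointer stands at the red clip (y of pointer_tip in the frame of red_clip between -0.003 and 0.003 m and velocity of joint knob between -0.1 and 0.1 rad/s), for 0.3 s.
At the end, for the whole second after the job is handed in: Mug upright on the coaster (within 22 mm of its centre); all discs present stacked flat on the blue plate, each within 10 mm of its centre; succulent upright on top within 12 mm of the centre; pointer within 3 mm of the red clip's middle along the scale; all released and at rest (all of step 1 and all of step 2 and all of step 3 and all of step 4); the robot touches nothing.
It fails at once if a bystander (phone, mouse or note block) is pushed more than 30 mm from its place (distance of any of phone, mouse, notepad from where it was at the start of the episode above 0.03 m).
Of disc1, disc2, disc3, disc4, disc5 only 3 to 5 are there at a start; the rules pass over those that are not, and their reading is None.
At some moment in a run one of mug, disc1, disc2, disc3, disc4, disc5 may be knocked a few centimetres aside while the robot is not near it.
Once in a run the grip may slacken for a moment while it holds something.
It also fails if it takes over 210 s, if anything falls off the work surface, if the arm or the gripper's body presses on something with over 40 N, if the wrist force passes 120 N, or if a joint passes its speed limit or range.

## Working session

There is one attempt and no reset: what is moved stays moved. The work goes in short steps, each a Python script; the robot and the scene stay as the last script left them, time stands still between calls to the robot, and variables do not carry over. Pictures are saved under pics/ and viewed, at most 14 in all, crops included, and the job is handed in when it is done.

```bash
mkdir -p pics; python3 - <<'E'
from station import *
import cv2
for n in ("top","side"):
    im=get_image(n); cv2.imwrite(f"pics/{n}0.png",im); m=camera_model(n)
    print(n,m)
s=sense(); print(s)
E
```

```text
top {'mtx': array([[481.98114306,   0.        , 317.54019893],
       [  0.        , 481.98114306, 236.48178386],
       [  0.        ,   0.        ,   1.        ]]), 'k1': 0.007679761228244717, 'R': array([[ 0.00765239, -0.99986484,  0.01455119],
       [-0.992603  , -0.00935838, -0.1210442 ],
       [ 0.12116402, -0.01351727, -0.99254046]]), 't': array([  -3.84829597,  514.333524  , 1257.16769685])}
side {'mtx': array([[461.07096202,   0.        , 324.57125615],
       [  0.        , 461.07096202, 241.03578749],
       [  0.        ,   0.        ,   1.        ]]), 'k1': -0.12113998139009086, 'R': array([[ 0.99287377, -0.11827767,  0.01456243],
       [-0.05508116, -0.56383268, -0.82405022],
       [ 0.10567751,  0.81737574, -0.56632956]]), 't': array([-505.18906205,   89.80779272, 1215.47085414])}
{'t': 0.1, 'joints': array([-1.36461584e+00,  3.00451394e-01,  1.52147759e+00,  2.66664090e-05,
        1.32069691e+00, -6.66066945e-02]), 'joint_vel': array([ 0.00088317, -0.00227876, -0.00051831, -0.00169328,  0.00104992,
        0.00075539]), 'joint_torque': array([ 2.24724739e-03, -5.44372308e+01, -3.62366652e+01,  3.51631385e-06,
        3.05667359e-03, -1.36996726e-05]), 'tcp_pos': array([ 148.13958425, -529.47532088,  230.77590113]), 'ee_rot': array([-3.11139454e+00, -4.27015095e-01,  7.26692207e-05]), 'contact_force': array([0.42149626, 0.15668523, 0.40750838]), 'ft_torque': array([-0.05002343, -0.01833858, -0.0153642 ]), 'gripper_force': 0.0, 'grip_width': 85.31254391248217}
```

View pics/top0.png

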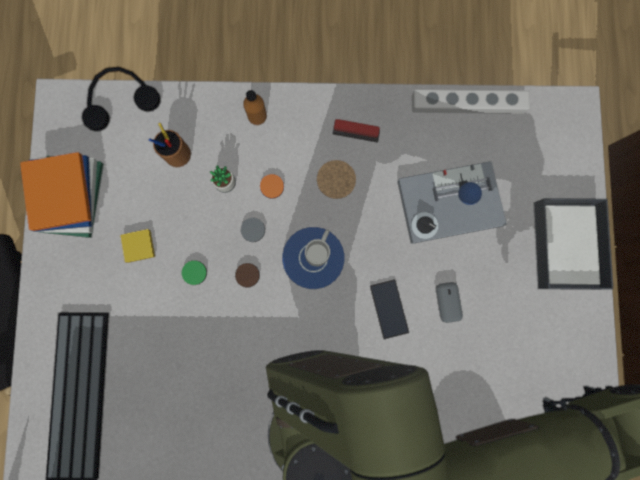

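View pics/side0.png

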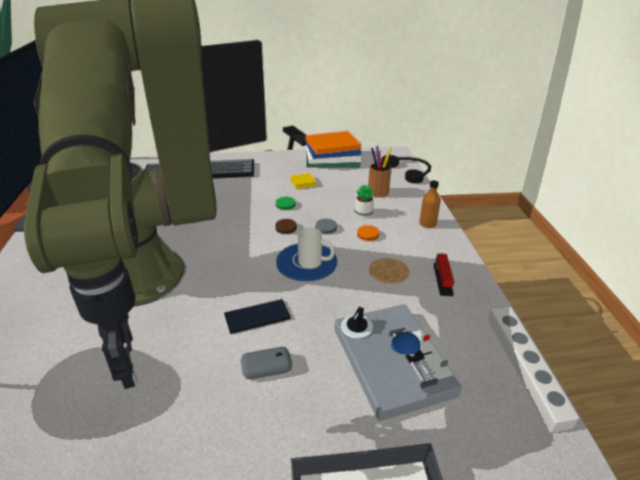

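The top view shows the plate at (314,257) with the mug on it and its handle pointing up-right, the coaster at (337,180) and the succulent at (222,180). Four discs are visible: dark (247,274), green (194,272), grey (252,229) and orange (272,186). The console is at (455,202) with the knob at (424,226) and the red clip near (445,172).

```bash
cat > lib.py <<'E'
from station import *
import cv2, numpy as np
from scipy.spatial.transform import Rotation as Rt
CM={n:camera_model(n) for n in("top","side")}
def ray(n,px):
    m=CM[n]; d=np.array([m["k1"],0,0,0,0])
    u=cv2.undistortPoints(np.array(px,float).reshape(-1,1,2),m["mtx"],d)[:,0]
    v=np.c_[u,np.ones(len(u))]@m["R"]; return -m["R"].T@m["t"],v
def onz(n,px,z):
    c,v=ray(n,px); return c+v*((z-c[2])/v[:,2])[:,None]
def proj(n,X):
    m=CM[n]; p=np.atleast_2d(X)@m["R"].T+m["t"]; s=p[:,:2]/p[:,2:]
    s=s*(1+m["k1"]*(s**2).sum(1))[:,None]
    return s@m["mtx"][:2,:2].T+m["mtx"][:2,2]
def tri(px1,px2):
    (a,u),(b,v)=ray("top",[px1]),ray("side",[px2]); u,v=u[0],v[0]
    k=np.linalg.lstsq(np.c_[u,-v],b-a,rcond=None)[0]
    p,q=a+k[0]*u,b+k[1]*v; return (p+q)/2,np.linalg.norm(p-q)
def mask(im,lo,hi): return cv2.inRange(cv2.cvtColor(im,cv2.COLOR_BGR2HSV),np.array(lo),np.array(hi))
def blobs(m,amin=60):
    n,l,s,c=cv2.connectedComponentsWithStats(m)
    return [(int(s[i,4]),c[i].round(1),s[i,:4],l==i) for i in range(1,n) if s[i,4]>=amin]
HS=dict(green=((55,120,60),(80,255,255)),orange=((5,190,150),(14,255,255)),blue=((100,120,40),(125,255,255)),
  dark=((0,60,20),(15,200,90)),cork=((8,80,100),(20,160,220)),yellow=((22,180,120),(32,255,255)))
def down(a):  # tool down, closing line (tool y) along world angle a
    R=np.array([[np.sin(a),np.cos(a),0],[-np.cos(a),np.sin(a),0],[0,0,-1]]).T
    R=np.c_[[np.sin(a),-np.cos(a),0],[np.cos(a)*-1*-1,np.sin(a),0],[0,0,-1]]
    if np.linalg.det(R)<0: R[:,0]*=-1
    return Rt.from_matrix(R).as_rotvec()
def show(n,im,box,f,name):
    x0,y0,x1,y1=box; cv2.imwrite(f"pics/{name}.png",cv2.resize(im[y0:y1,x0:x1],None,fx=f,fy=f,interpolation=cv2.INTER_CUBIC))
E
python3 - <<'E'
from lib import *
im=cv2.imread("pics/top0.png"); si=cv2.imread("pics/side0.png")
H=cv2.cvtColor(im,cv2.COLOR_BGR2HSV)
for p in [(247,274),(252,229),(337,180),(424,215),(300,270),(272,186),(194,272),(260,210)]: print(p,H[p[1],p[0]])
for k,(lo,hi) in HS.items():
    for a,c,b,_ in blobs(mask(im,lo,hi)):
        if c[1]<320: print(k,a,c,b,onz("top",[c],18 if k in("green","orange","dark") else 8)[0].round(1))
a=cv2.resize(im[140:300,270:380],None,fx=3.6,fy=3.6,interpolation=cv2.INTER_CUBIC)
b=cv2.resize(im[150:250,390:520],None,fx=3,fy=3,interpolation=cv2.INTER_CUBIC)
c=cv2.resize(si[295:420,325:470],None,fx=2.6,fy=2.2,interpolation=cv2.INTER_CUBIC)
o=np.zeros((600,790,3),np.uint8); o[:a.shape[0],:a.shape[1]]=a; o[:b.shape[0],400:400+b.shape[1]]=b; o[310:310+c.shape[0],400:400+c.shape[1]]=c
cv2.imwrite("pics/z1.png",o)
E
```

```text
(247, 274) [10 89 80]
(252, 229) [ 99  17 106]
(337, 180) [ 16  90 119]
(424, 215) [ 97  18 130]
(300, 270) [110 123  95]
(272, 186) [ 13 165 168]
(194, 272) [ 68 135 134]
(260, 210) [ 30   2 158]
green 151 [219.8 175.3] [211 167  19  18] [682.  268.9  18. ]
green 420 [193.8 272.2] [183 261  23  23] [417.  329.5  18. ]
orange 1493 [ 55.5 193.9] [ 23 157  64  73] [625.2 709.4  18. ]
blue 92 [ 86.2 168.7] [ 83 156   6  32] [698.6 636.6   8. ]
blue 82 [ 77.9 224.9] [ 60 222  31   6] [542.6 648.7   8. ]
blue 1136 [309.8 267.9] [283 233  60  55] [431.5  20.5   8. ]
blue 88 [334.4 244.8] [329 236  13  18] [494.8 -45.8   8. ]
dark 280 [179.6 150.3] [154 130  37  34] [750.9 381.1  18. ]
dark 74 [363.3 134.2] [348 131  31   7] [ 803.1 -124.5   18. ]
dark 5348 [627.4 245.3] [608 131  32 254] [ 499.8 -840.2   18. ]
dark 112 [ 85.7 189.8] [ 80 155  11  65] [637.4 629.4  18. ]
dark 417 [246.9 274.7] [236 264  23  23] [411.4 188.1  18. ]
cork 58801 [317.   54.4] [  0   0 640 385] [1039.9    5.8    8. ]
cork 169 [115.8  75.6] [100  72  33   7] [967.7 571.2   8. ]
cork 222 [252.6 111.3] [244 101  18  24] [869. 185.   8.]
cork 129 [171.6 159.9] [159 151  24  16] [726.4 404.8   8. ]
cork 1078 [335.9 179. ] [318 161  37  37] [677.7 -49.3   8. ]
cork 108 [271.7 185.2] [260 174  24  24] [658.2 127.5   8. ]
```

View pics/z1.png

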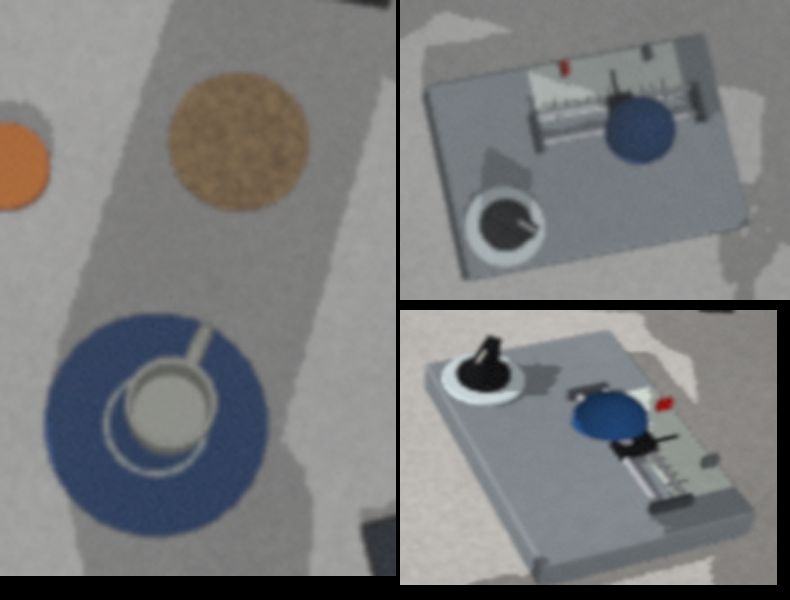

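```bash
cat >> lib.py <<'E'
def hough(im,c,half,rlo,rhi,f=6,p2=15):
    x,y=int(c[0])-half,int(c[1])-half
    g=cv2.resize(im[y:y+2*half,x:x+2*half],None,fx=f,fy=f,interpolation=cv2.INTER_CUBIC)
    g=cv2.cvtColor(g,cv2.COLOR_BGR2GRAY)
    o=cv2.HoughCircles(g,cv2.HOUGH_GRADIENT,1,20,param1=60,param2=p2,minRadius=int(rlo*f),maxRadius=int(rhi*f))
    if o is None: return None
    return [np.r_[(q[:2]+.5)/f-.5+[x,y],q[2]/f] for q in o[0][:2]]
E
python3 - <<'E'
from lib import *
im=cv2.imread("pics/top0.png")
print("cam",[( -CM[n]["R"].T@CM[n]["t"]).round(0) for n in CM])
for n,c,z,h,r in [("dark",(247,274),15,18,(10,14)),("green",(194,272),15,18,(10,14)),("grey",(252,229),15,18,(10,14)),("orange",(272,186),15,18,(10,14)),
   ("plate",(313,258),9,40,(28,34)),("coaster",(336,179),5,26,(18,23)),("mug",(318,252),90,18,(11,15)),("knob",(424,226),45,18,(10,16)),("pot",(222,182),55,18,(10,14))]:
    for q in hough(im,c,h,*r) or []:
        s=onz("top",[q[:2],q[:2]+[q[2],0]],z); print(n,q.round(1),s[0].round(1),"R",abs(s[1,1]-s[0,1]).round(1))
H=onz("top",[(317.6,252)],90)[0]; print("mugzoom",H, "handle", onz("top",[(327.5,231)],60), onz("top",[(323,241)],80))
pc=np.array([(465,280),(748,225),(428,92),(705,35)])-[400,0]
print("console", onz("top",pc/3+[390,150],35).round(1))
im2=im
a=cv2.resize(im[205:245,400:450],None,fx=8,fy=8,interpolation=cv2.INTER_CUBIC)
b=cv2.resize(im[155:205,430:500],None,fx=5.6,fy=5.6,interpolation=cv2.INTER_CUBIC)
si=cv2.imread("pics/side0.png")
c=cv2.resize(si[300:340,335:385],None,fx=7,fy=7,interpolation=cv2.INTER_CUBIC)
d=cv2.resize(si[150:245,255:395],None,fx=2.7,fy=2.7,interpolation=cv2.INTER_CUBIC)
o=np.zeros((600,800,3),np.uint8)
for q,x,y in((a,0,0),(b,402,0),(c,0,321),(d,402,321)): o[y:y+q.shape[0],x:x+q.shape[1]]=q[:600-y,:800-x]
cv2.imwrite("pics/z2.png",o)
E
```

```text
cam [array([ 358.,   18., 1310.]), array([  378., -1003.,   770.])]
dark [247.  274.8  12.2] [411.2 188.2  15. ] R 32.7
green [195.7 272.3  11.3] [416.8 325.2  15. ] R 30.0
grey [252.2 228.7  12.9] [536.  177.4  15. ] R 34.8
plate [313.  257.5  31.1] [459.7  12.1   9. ] R 84.2
plate [314.  254.2  33.9] [468.7   9.5   9. ] R 91.9
mug [317.  251.7  13. ] [468.3   2.4  90. ] R 33.0
mug [313.  257.5  14.9] [453.4  12.4  90. ] R 37.8
knob [425.7 222.7  10.5] [ 552.4 -286.8   45. ] R 27.9
knob [425.3 226.2  10.3] [ 543.  -285.7   45. ] R 27.6
pot [221.3 175.5  10.5] [672.2 257.6  55. ] R 27.9
mugzoom [467.46556817   0.88673452  90.        ] handle [[525.5415342  -25.02755196  60.        ]] [[496.83930983 -12.9093353   80.        ]]
console [[ 497.8 -250.7   35. ]
 [ 549.7 -505.3   35. ]
 [ 668.3 -219.9   35. ]
 [ 724.  -472.9   35. ]]
```

View pics/z2.png

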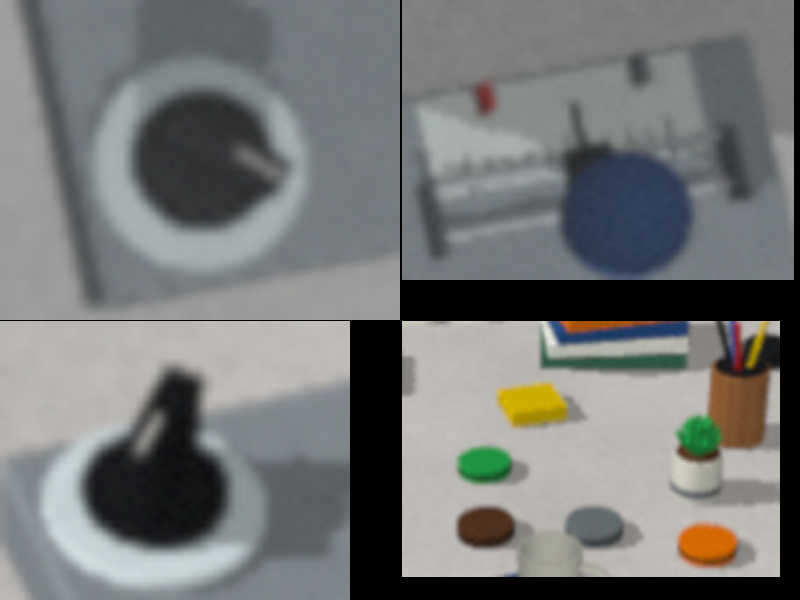

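The zooms show the knob bar near (424,226) with its light strip running down-right, about 5.4 rad. The red clip is at about (445,172.5) and the pointer tip at about (461,174), so the knob has to turn clockwise about 5 rad. The side view shows the discs and the succulent upright. The mug goes first.

```bash
cat >> lib.py <<'E'
def orient(p,a):
    j0=sense()["joints"]; best=None
    for k in(-1,0,1):
        o=down(a+k*np.pi); j=ik(list(p),o)
        if j is not None:
            c=np.abs(np.array(j)-j0).max()+ (5 if abs(j[5])>2.4 else 0)
            if best is None or c<best[0]: best=(c,o)
    return best[1]
def up(z=260,vel=200):
    p=sense()["tcp_pos"]
    if p[2]<z-5: servo_line([p[0],p[1],z],vel=vel)
def pick(x,y,z,a,width,force=50,close=None,zt=260,openw=85):
    move_gripper(openw)
    o=orient([x,y,zt],a); move_ptp([x,y,zt],o)
    servo_line([x,y,z+40],vel=250)
    hit=servo_line([x,y,z],vel=60,max_force=15)
    move_gripper(close if close is not None else max(width-20,0),grip_force=force)
    s=sense(); print("pick hit",hit,"w",round(s["grip_width"],1),"F",round(s["gripper_force"],1),"z",s["tcp_pos"][2].round(1))
    ok=abs(s["grip_width"]-width)<6
    up(zt); s=sense(); print(" lifted w",round(s["grip_width"],1),"F",round(s["gripper_force"],1),"t",round(s["t"],1))
    return ok and abs(s["grip_width"]-width)<6
def place(x,y,z,a,openw=85,zt=260,over=3,force=6):
    o=orient([x,y,zt],a); move_ptp([x,y,zt],o)
    servo_line([x,y,z+25],vel=200)
    hit=servo_line([x,y,z-over],vel=30,max_force=force)
    s=sense(); print("place hit",hit,"z",s["tcp_pos"][2].round(1),"want",z,"w",round(s["grip_width"],1))
    move_gripper(openw); wait(.2); up(zt); print(" t",round(sense()["t"],1))
E
python3 - <<'E'
from lib import *
a=np.radians(65)
if pick(466.6,1.5,55,a,64): place(676.5,-50,50,a)
im=get_image("top"); cv2.imwrite("pics/top1.png",im)
si=get_image("side"); cv2.imwrite("pics/side1.png",si)
E
```

```text
pick hit False w 61.7 F 54.9 z 55.5
 lifted w 61.8 F 54.8 t 5.7
place hit True z 50.5 want 50 w 62.0
 t 10.1
```

View pics/top1.png

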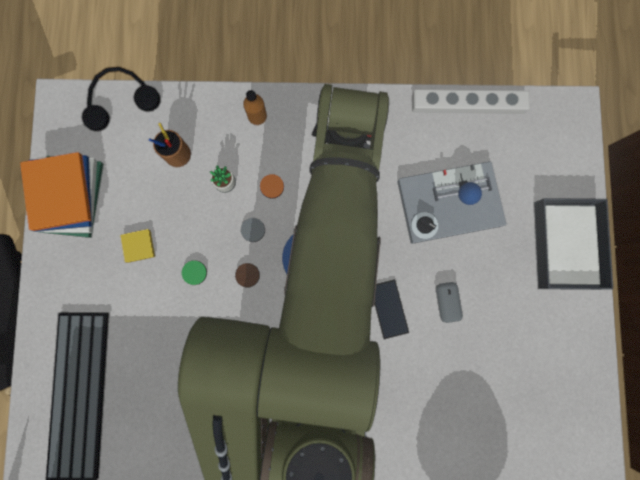

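View pics/side1.png

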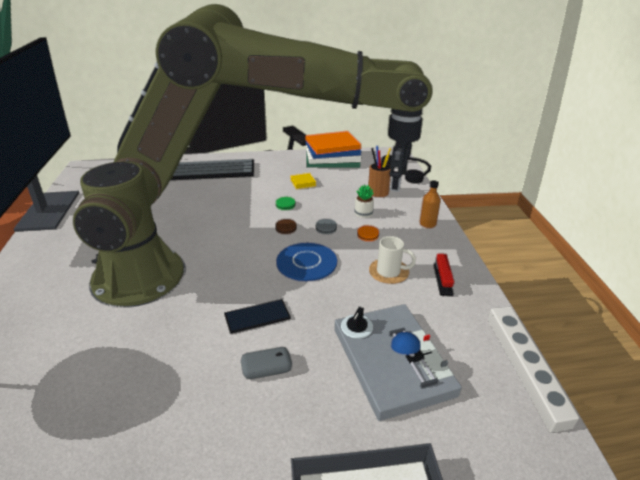

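The mug stands on the coaster at (390,262) in the side view. The whole desk can be seen across the two views, and there are exactly four discs: dark, grey, green and orange. Next come the discs, centring each one with two grasps 90° apart.

```bash
cat >> lib.py <<'E'
D={"dark":((247,274),(0,40,15),(18,220,120)),"green":((194,272),(55,90,40),(85,255,255)),
   "orange":((272,186),(3,120,60),(17,255,255)),"grey":((252,229),(0,0,0),(0,0,0))}
def find(n,im,c=None,half=30):
    c=c or D[n][0]
    if n=="grey":
        q=hough(im,c,half,11,14.5)
        if not q: return None
        px=q[0][:2]; A=np.pi*q[0][2]**2
    else:
        m=mask(im,*D[n][1:]); w=np.zeros_like(m); x,y=c; w[y-half:y+half,x-half:x+half]=255
        b=blobs(m&w,150)
        if not b: return None
        b=max(b,key=lambda q:q[0]); A,px=b[0],b[1]
    return onz("top",[px],9)[0],px,A
def pickdisc(x,y,a,z=-2,zt=260):
    move_gripper(85); o=orient([x,y,zt],a); move_ptp([x,y,zt],o)
    servo_line([x,y,z+45],vel=250); hit=servo_line([x,y,z],vel=60,max_force=12)
    zz=sense()["tcp_pos"][2]
    move_gripper(50,grip_force=20); w=sense()["grip_width"]; move_gripper(85)
    o=orient([x,y,zz],a+np.pi/2); servo_line([x,y,zz],vel=60,orientation=o)
    move_gripper(50,grip_force=50); s=sense(); w2=s["grip_width"]
    up(zt); s=sense(); print("disc hit",hit,"z",zz.round(1),"w",round(w,1),round(w2,1),"lift",round(s["grip_width"],1),"F",round(s["gripper_force"],1),"t",round(s["t"],1))
    return abs(s["grip_width"]-w2)<3 and s["gripper_force"]>10, zz
E
python3 - <<'E'
from lib import *
im=cv2.imread("pics/top1.png"); si=cv2.imread("pics/side1.png")
for n in D: 
    r=find(n,im); print(n,r and [np.round(q,1) for q in r])
b=max(blobs(mask(si,*HS["blue"])),key=lambda q:q[0] if 240<q[1][0]<360 else 0); 
h=cv2.convexHull(cv2.findNonZero((b[3]*255).astype(np.uint8))); e=cv2.fitEllipse(h)
print("plate side",b[:2],e,onz("side",[e[0]],5))
P=(459.7,12.1)
r=find("dark",im)[0]
ok,z=pickdisc(r[0],r[1],np.radians(0))
if ok: place(*P,z+10,np.radians(90))
i2=get_image("top"); cv2.imwrite("pics/top2.png",i2)
for n in D: 
    r=find(n,i2); print(n,r and [np.round(q,1) for q in r])
E
```

```text
dark [array([411.8, 189.3,   9. ]), array([246.9, 274.7]), np.int64(438)]
green [array([417.4, 331.9,   9. ]), array([193.7, 272.2]), np.int64(452)]
orange [array([656.3, 128.2,   9. ]), array([271.4, 185.8]), np.int64(412)]
grey [array([536.4, 176.4,   9. ]), array([252.8, 228.8]), np.float64(536.4)]
plate side (1611, array([306.4, 261.6])) ((306.3331604003906, 261.4259033203125), (37.395938873291016, 59.88526153564453), 89.11878967285156) [[459.1394771    7.66845566   5.        ]]
disc hit False z -1.8 w 65.3 64.3 lift 64.1 F 55.0 t 18.0
place hit True z 8.6 want 8.189514423657988 w 64.1
 t 22.8
dark None
green [array([417.4, 332.2,   9. ]), array([193.6, 272.2]), np.int64(453)]
orange [array([656.3, 128.2,   9. ]), array([271.4, 185.8]), np.int64(413)]
grey None
```

```bash
cat >> lib.py <<'E'
def view(tag):
    movej([-1.365,0.3,1.521,0,1.321,-0.067]); im=get_image("top"); cv2.imwrite(f"pics/top{tag}.png",im); return im
E
python3 - <<'E'
from lib import *
im=view("3"); print(sense()["t"])
for n in D: 
    r=find(n,im); print(n,r and [np.round(q,1) for q in r])
b=max([q for q in blobs(mask(im,*HS["blue"])) if q[1][1]<300 and 280<q[1][0]<350],key=lambda q:q[0])
c,R=cv2.minEnclosingCircle(cv2.findNonZero((b[3]*255).astype(np.uint8))); print("plate",c,R,onz("top",[c],5).round(1))
for q in hough(im,(313,258),40,28,34)[:1]+(hough(im,(313,257),20,11,14) or []): print(q.round(1),onz("top",[q[:2]],9 if q[2]>20 else 19).round(1))
r=find("dark",im,(313,257),22); print("dark on plate",r,onz("top",[r[1]],19) if r else 0)
show("top",im,(170,150,370,300),4,"z3")
E
```

```text
25.0833
dark None
green [array([417.4, 332.2,   9. ]), array([193.6, 272.2]), np.int64(452)]
orange [array([656.6, 128. ,   9. ]), array([271.5, 185.7]), np.int64(419)]
grey None
plate (312.8609924316406, 257.72467041015625) 29.947654724121094 [[459.4  12.4   5. ]]
[313.  257.7  31.1] [[459.2  12.1   9. ]]
[313.  257.3  12.8] [[459.3  12.1  19. ]]
dark on plate (array([461.32065054,  10.20369637,   9.        ]), array([313.7, 256.9]), 410) [[460.52835583  10.26330225  19.        ]]
```

View pics/z3.png

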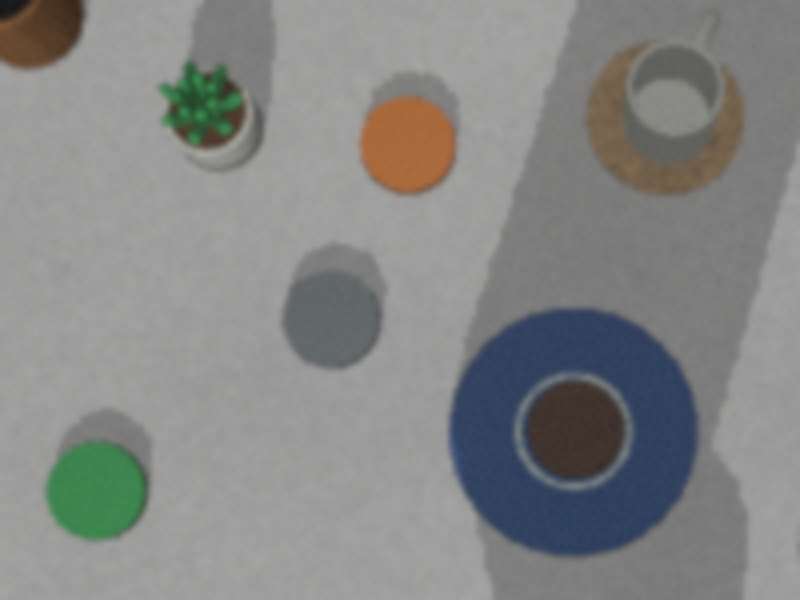

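The dark disc lies centred in the white ring on the plate at (313,257.5), and the mug is on the coaster. Grey is at (253,230), green at (194,272.5) and orange at (271.5,186). I'll stack these three next.

```bash
sed -i 's/q=hough(im,c,half,11,14.5)/q=hough(im,c,20,11,13.3,p2=8)/' lib.py
python3 - <<'E'
from lib import *
P=(459.5,12.1); im=cv2.imread("pics/top3.png")
for i,n in enumerate(("grey","green","orange"),1):
    if i>1: im=get_image("top")
    r=find(n,im); print(n,r and [np.round(q,1) for q in r])
    if r is None or r[2]<350: print("stop"); break
    a=np.arctan2(r[0][1],r[0][0])
    ok,z=pickdisc(r[0][0],r[0][1],a)
    if not ok: print("lost"); break
    place(*P,z+10+18*i,np.radians(90))
im=view("4"); print(sense()["t"])
for q in hough(im,(313,256),40,28,34)[:1]+(hough(im,(313,255),20,11,15) or []): print(q.round(1),onz("top",[q[:2]],9 if q[2]>20 else 81).round(1))
si=get_image("side"); cv2.imwrite("pics/side4.png",si)
a=cv2.resize(im[150:300,170:370],(560,420),interpolation=cv2.INTER_CUBIC); b=cv2.resize(si[200:290,265:345],None,fx=3,fy=3)
o=np.zeros((420,800,3),np.uint8); o[:,:560]=a; o[:270,560:]=b; cv2.imwrite("pics/z4.png",o)
E
```

```text
grey [array([535.4, 177.3,   9. ]), array([252.5, 229.2]), np.float64(506.7)]
disc hit False z -1.7 w 65.2 64.0 lift 63.9 F 55.0 t 34.2
place hit True z 26.7 want 26.263941272200878 w 64.0
 t 38.8
green [array([417.4, 332.2,   9. ]), array([193.6, 272.2]), np.int64(454)]
disc hit False z -1.7 w 65.4 64.1 lift 63.9 F 55.0 t 46.6
place hit True z 44.7 want 44.25208541583644 w 64.0
 t 51.4
orange [array([656.3, 128.2,   9. ]), array([271.4, 185.8]), np.int64(414)]
disc hit False z -1.6 w 65.2 64.0 lift 64.0 F 55.0 t 59.2
place hit True z 62.8 want 62.37066006714835 w 64.0
 t 63.6
65.8417
[312.8 257.3  31.2] [[460.1  12.5   9. ]]
[313.  257.2  14.9] [[454.9  12.4  81. ]]
```

View pics/z4.png

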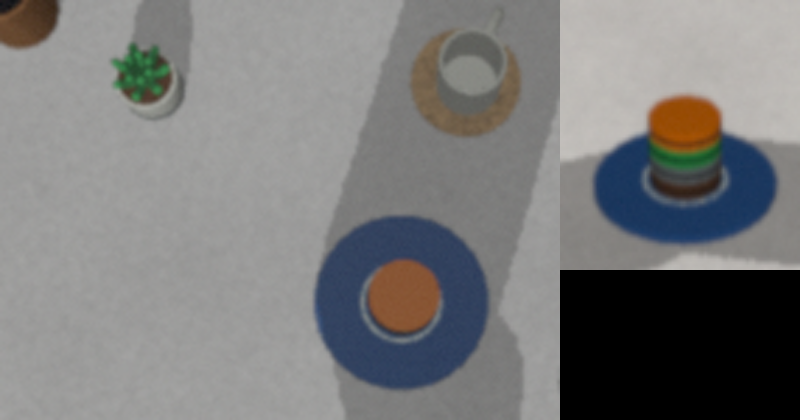

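The four discs form a neat stack centred on the plate; the orange top is at about (314.3,255.7) in the top view. Next is the succulent.

```bash
python3 - <<'E'
from lib import *
im=cv2.imread("pics/top4.png"); si=cv2.imread("pics/side4.png")
print("stack top",onz("top",[(314.3,255.7)],82).round(1))
X=onz("top",[(222.9,181.4)],0)[0]; print("pot base",X.round(1),"side px",proj("side",[X,X+[0,0,55]]).round(1),"exp x 364.3; leaves top px",proj("top",X+[0,0,90]).round(1))
b=max([q for q in blobs(mask(im,(50,90,30),(85,255,255)),40) if 200<q[1][0]<245],key=lambda q:q[0]); print("leaves",b[1],onz("top",[b[1]],75).round(1))
if np.hypot(*(onz("top",[b[1]],75)[0]-X)[:2])<12:
    ok,z=pickdisc(X[0],X[1],np.arctan2(X[1],X[0]),z=12)
    if ok: place(459.5,12.1,z+82,np.radians(90),zt=320)
im=view("5"); si=get_image("side"); cv2.imwrite("pics/side5.png",si); print(sense()["t"])
a=cv2.resize(im[150:300,250:400],(420,420),interpolation=cv2.INTER_CUBIC); b=cv2.resize(si[190:290,265:345],None,fx=4,fy=4)
o=np.zeros((420,800,3),np.uint8); o[:,:420]=a; o[:400,440:760]=b; cv2.imwrite("pics/z5.png",o)
E
```

```text
stack top [[458.6   9.1  82. ]]
pot base [669.3 263.3   0. ] side px [[363.9 211.7]
 [364.9 197. ]] exp x 364.3; leaves top px [[216.6 173.2]]
leaves [219.9 175.6] [[666.9 257.5  75. ]]
disc hit False z 12.4 w 59.9 59.2 lift 58.8 F 54.1 t 75.5
place hit True z 94.7 want 94.42486765985429 w 59.5
 t 80.5
82.8833
```

View pics/z5.png

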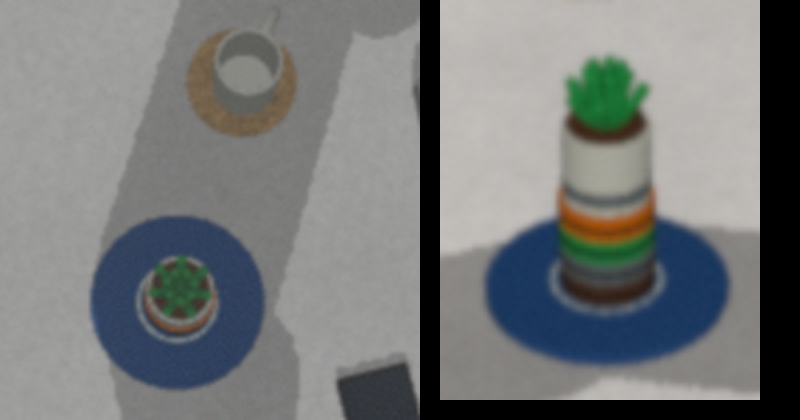

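The succulent stands upright and centred on the stack at about (314,253) in the top view. Next I'll measure the pointer, the clip and the knob.

```bash
cat >> lib.py <<'E'
YAW=0.2
def knobgap(im,box=(430,158,495,205),tip=None):
    """red clip - pointer in console y (mm), from top view"""
    red=[q for q in blobs(cv2.inRange(im,(0,0,90),(75,75,255)),4) if 420<q[1][0]<500 and 155<q[1][1]<200]
    return [(q[0],q[1],onz("top",[q[1]],46)[0].round(1)) for q in red]
E
python3 - <<'E'
from lib import *
im=cv2.imread("pics/top5.png"); print(knobgap(im))
for a in np.radians([154,-26]):
    for d in(0,-1.35,-2.7):
        j=ik([543,-285,53],down(a+d)); print(round(a,2),d,None if j is None else np.round(j,2))
a=cv2.resize(im[155:205,430:500],None,fx=8,fy=8,interpolation=cv2.INTER_CUBIC)
b=cv2.resize(im[205:245,400:450],None,fx=4.5,fy=4.5,interpolation=cv2.INTER_CUBIC)
o=np.zeros((590,600,3),np.uint8); o[:400,:560]=a; o[405:405+b.shape[0],:b.shape[1]]=b; cv2.imwrite("pics/z6.png",o)
E
```

```text
[(10, array([444.3, 172.1]), array([ 690.6, -339.5,   46. ]))]
2.69 0 None
2.69 -1.35 [-0.54  0.63  1.48 -0.    1.03 -1.88]
2.69 -2.7 [-0.54  0.63  1.48 -0.    1.03 -0.53]
-0.45 0 [-0.54  0.63  1.48 -0.    1.03 -0.09]
-0.45 -1.35 [-0.54  0.63  1.48  0.    1.03  1.26]
-0.45 -2.7 None
```

View pics/z6.png

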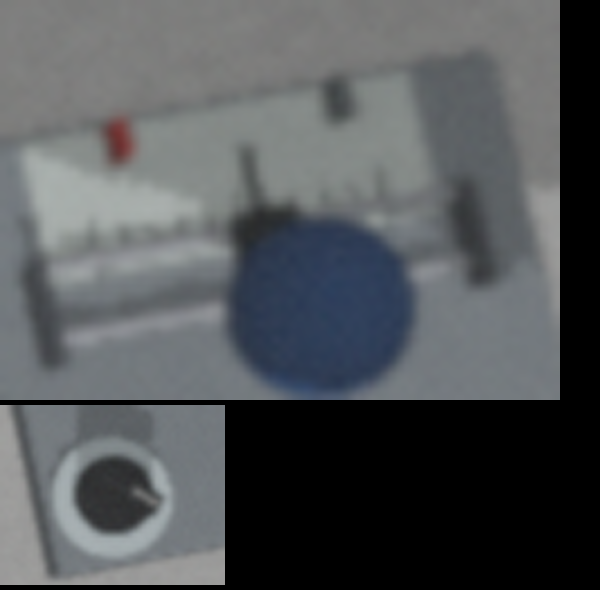

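The red clip's centre is at about (444.9,172.5) and the pointer tip at (460.6,173.5), a gap of about 40 mm or 5.0 rad clockwise. The bar has not moved. I'll turn it in two strokes, look, then finish.

```bash
cat >> lib.py <<'E'
K=(543.,-285.)
def stroke(a,turn,z=53):
    """grip bar with closing line at world angle a, turn clockwise by `turn` rad"""
    move_gripper(60); p=[*K,150]
    move_ptp(p,down(a)); 
    if servo_line([*K,z],vel=100,max_force=10): print("hit",sense()["tcp_pos"]); 
    move_gripper(0,grip_force=25); s=sense(); f0=s["contact_force"]; print("grip w",round(s["grip_width"],1),"dF",f0.round(1))
    n=max(1,int(np.ceil(abs(turn)/.5)))
    for i in range(1,n+1): servo_line([*K,z],vel=60,orientation=down(a-turn*i/n))
    wait(.2); s=sense(); print("end w",round(s["grip_width"],1),"F",s["contact_force"].round(1),"t",round(s["t"],1))
    move_gripper(60); servo_line([*K,150],vel=150)
E
python3 - <<'E'
from lib import *
c=onz("top",[(444.9,172.5)],42)[0]; t=onz("top",[(460.6,173.5)],43)[0]; d=(c-t)[:2]
print("gap",d@[np.cos(YAW),np.sin(YAW)],d@[-np.sin(YAW),np.cos(YAW)])
move_ptp([*K,200],down(-.45))
s0=-.45
stroke(s0,2.3)
stroke(s0-2.3+np.pi,2.2)
im=view("6"); print(knobgap(im)); si=get_image("side"); cv2.imwrite("pics/side6.png",si)
a=cv2.resize(im[155:205,430:500],None,fx=8,fy=8,interpolation=cv2.INTER_CUBIC)
b=cv2.resize(im[205:245,400:450],None,fx=4.5,fy=4.5,interpolation=cv2.INTER_CUBIC)
c=cv2.resize(si[320:385,385:450],None,fx=4,fy=3,interpolation=cv2.INTER_CUBIC)
o=np.zeros((600,600,3),np.uint8); o[:400,:560]=a; o[405:405+b.shape[0],:b.shape[1]]=b; o[405:405+c.shape[0],240:240+c.shape[1]]=c; cv2.imwrite("pics/z7.png",o)
E
```

```text
gap 10.896320502639837 40.830455649675216
grip w 13.6 dF [11.9 -2.4 -2.6]
end w 13.3 F [10.6 34.2  9.2] t 90.1
grip w 13.6 dF [25.1  8.8 -6.9]
end w 13.6 F [11.8 18.7  4.6] t 99.0
[(10, array([444.3, 172.1]), array([ 690.6, -339.5,   46. ]))]
```

View pics/z7.png

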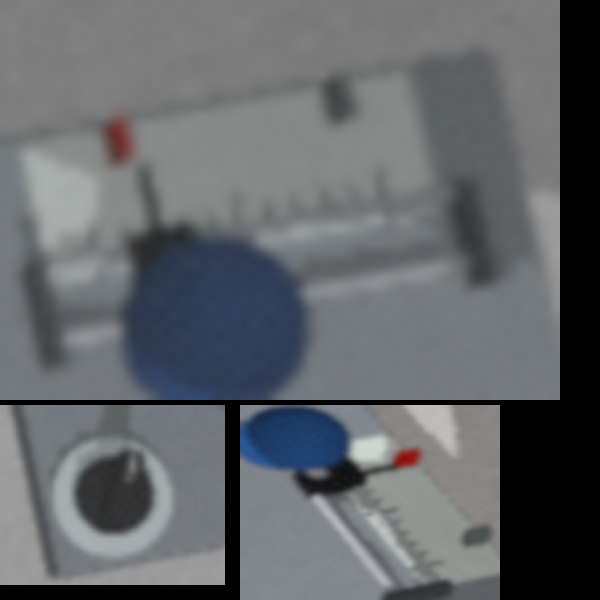

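The pointer tip is now at (448.1,176) and the clip at (444.9,172.5), so about 6.5 mm remains. That is another 0.82 rad clockwise.

```bash
sed -i 's/^K=.*/K=(543.5,-284.2)/' lib.py; python3 - <<'E'
from lib import *
move_ptp([*K,200],down(-1.808))
stroke(-1.808,.82)
im=view("7"); si=get_image("side"); cv2.imwrite("pics/side7.png",si)
a=cv2.resize(im[155:195,430:465],None,fx=14,fy=14,interpolation=cv2.INTER_CUBIC)
c=cv2.resize(si[325:350,405:435],None,fx=9,fy=9,interpolation=cv2.INTER_CUBIC)
o=np.zeros((560,780,3),np.uint8); o[:560,:490]=a; o[:225,500:770]=c; cv2.imwrite("pics/z8.png",o)
E
```

```text
grip w 13.6 dF [ 1.8 14.5  7.2]
end w 13.4 F [ 7.3 23.9  5.3] t 107.3
```

View pics/z8.png

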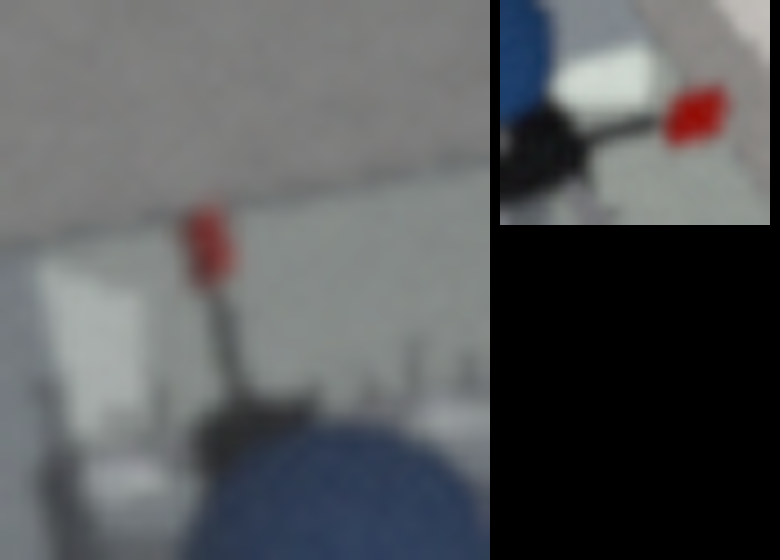

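The pointer lines up with the red clip in both views: its line meets the clip at (205,245) against the clip's centre at (210,246), within about 1 mm. One check of the whole scene, then I hand in.

```bash
python3 - <<'E'
import cv2,numpy as np
a=cv2.imread("pics/top7.png")[70:350,10:610]; b=cv2.imread("pics/side7.png")[140:400,220:480]
o=np.zeros((590,800,3),np.uint8); o[:280,:600]=a; o[285:285+300,:300]=cv2.resize(b,(300,300)); cv2.imwrite("pics/z9.png",o)
E
```

```text
(no output)
```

View pics/z9.png

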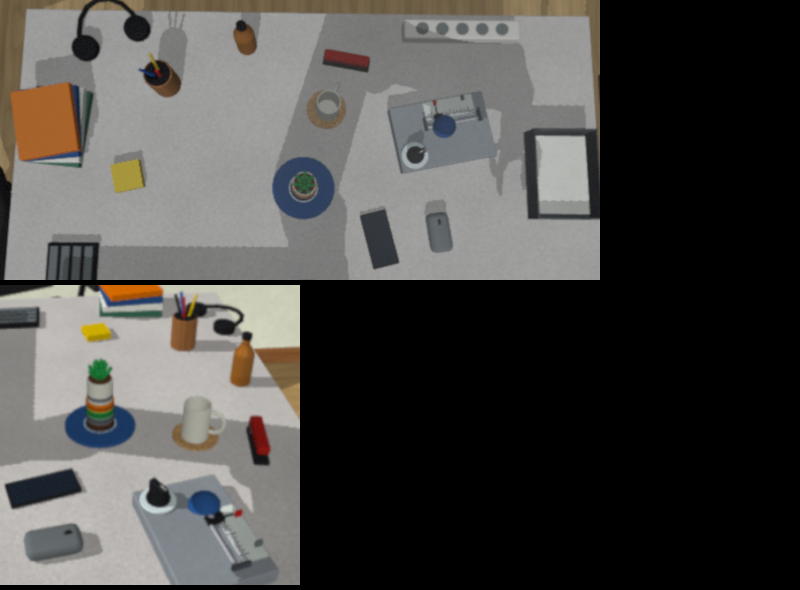

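The plate holds the stack with the plant upright, and the mug is on the coaster. The phone, mouse and note block are in their places. I'll check the mug's offset by number, then hand in.

```bash
python3 - <<'E'
from lib import *
im=cv2.imread("pics/top7.png")
q=hough(im,(338,173),18,11,15); c=onz("top",[(336.2,179.3)],3)[0]
for k in q: print(k.round(1),onz("top",[k[:2]],95).round(1))
d=np.hypot(*(onz("top",[q[0][:2]],95)[0]-c)[:2]); print(c.round(1),d)
if d<16: print(close_job())
E
```

```text
Traceback (most recent call last):
TypeError: 'NoneType' object is not iterable
```

```bash
python3 - <<'E'
from lib import *
im=cv2.imread("pics/top7.png"); i5=cv2.imread("pics/top3.png")
c=onz("top",[(336.2,179.3)],3)[0]; m=onz("top",[(338.6,172.1)],95)[0]
d=np.hypot(*(m-c)[:2]); diff=cv2.absdiff(im,i5)[155:205,312:362].mean(); print(c.round(1),m.round(1),d,"change since after placing",diff)
if d<16 and diff<8: print(close_job())
E
```

```text
[678.1 -50.4   3. ] [674.6 -51.7  95. ] 3.6836650950280903 change since after placing 1.3850666666666667
the job is handed in; nothing more can be done
None
```

The job is handed in at about 110 s of the 210 s allowed: mug on the coaster (about 4 mm off centre), all four discs stacked on the plate with the succulent upright on top, and the pointer within about 1 mm of the red clip by camera. The bystanders look unmoved, and the verdict was not shown to me.

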